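Complete the building-set case and shut its lid

TASK

Complete the parts case so that it holds exactly one beam, one bracket and one gear, each lying flat on its floor: one part is already in there, so add only the two kinds that are missing and leave the spares on the mat. Then take the lid by its handle, swing it over past upright and lower it gently until it is fully shut, without letting it drop, and let go. Do not disturb the other things on the table.

Things in the scene. Friction and masses are not known exactly. Their poses are not given: they have to be found in the camera images.
- case: Grey plastic parts case, fixed to the table: an open box 130 mm deep (its x) by 260 mm wide (its y) and 45 mm high, walls and floor 4 mm thick (inner floor 122 x 252 mm, no dividers). Origin: centre of its underside, on the table; x points away from the robot to the hinged far long side, z up. Its hinged grey lid stands open, leaning back away from the robot.
- lid (a joint): Angle of the lid about the hinge on the case's far top edge: 0 = shut, lying on the rim; 1.57 = upright; it starts open, leaning back past upright (1.7 to 1.9; the stop is at 1.9). The lid is a 6 mm plate, 130 x 260 mm, about 0.2 kg, on a stiff hinge (friction about 0.06 N m): it stays where it is near upright, but if let go at less than about 1.2 rad it falls shut by its weight and bangs.
- lid_hinge (a point): Middle of the lid's hinge line, at the top of the case's far wall, 45 mm above the table; the hinge line runs along the case's y.
- lid_handle (a point): Middle of the lid's handle: a straight black round bar, 10 mm thick and 90 mm long, parallel to the hinge, 170 mm from the hinge line and 40 mm beyond the lid's free edge (a 35 mm gap for a finger), held by an arm at each end. It is the top of the open lid, up to 220 mm above the table; with the lid shut it stands in front of the case, 48 mm above the table. It can be pinched from above all the way and turns between the fingers.
- mat: Dark rubber work mat, fixed on the table, 250 mm (its x) by 330 mm (its y), 4 mm thick. Origin: centre of its underside. Case and mat may be either way round, left or right.
- beam_a: Aluminium beam of the building set: straight bar 70 mm (x) x 16 mm (y), 12 mm high, with a row of five holes; 40 g. Origin: centre of its underside. One of the six parts, a different one each time, already lies in the case; the other five lie on the mat.
- bracket_a: Aluminium L-shaped bracket, lying flat, 48 x 48 mm outside, both legs 16 mm wide, 12 mm high; 40 g. Origin: underside, centre of the 48 mm square. One leg runs the full 48 mm along x, centred at y = -16 mm; the other along y, centred at x = -16 mm. One of the six parts, a different one each time, already lies in the case; the other five lie on the mat.
- gear_a: Aluminium gear lying flat: disc about 46 mm across the teeth (42 mm at their roots, where it is solid), 12 mm high, with an 18 mm hub on top to 17 mm; 40 g. Origin: centre of its underside. One of the six parts, a different one each time, already lies in the case; the other five lie on the mat.
- beam_b: A second beam, just like beam_a.
- bracket_b: A second bracket, just like bracket_a.
- gear_b: A second gear, just like gear_a.
- jar: Bystander: small glass jar, 36 mm across, 50 mm high, standing on the mat among the parts.
- eraser: Bystander: white eraser 45 x 22 x 13 mm in front of the case.
- tape: Bystander: roll of tape, 60 mm across, 19 mm high, lying beyond the middle.
- calculator: Bystander: pocket calculator 130 x 75 x 14 mm on the left.
- screwdriver: Bystander: screwdriver 170 mm long, lying on the right; origin near its middle.

How it is judged:
By the outcome, as a careful person would: the job done as asked, in the order asked, and still so for the second after the job is handed in, with the robot touching nothing.
It also fails if it takes over 72 s, if anything falls off the work surface, if the arm or the gripper's body presses on something with over 40 N, if the wrist force passes 120 N, or if a joint passes its speed limit or range.

ROBOT

A 6-joint arm with a two-finger parallel gripper is mounted at the origin on the work surface. World frame = base frame: x ahead of the robot, y to its left, z up, the work surface at z = 0. Lengths are in mm, angles in rad, forces in N, time in s.
With the tool pointing down it reaches from about 400 to 925 mm from the base axis. Payload 12.5 kg.
Tool frame: the origin (TCP) lies at the very end of the fingers, on their centre line; the grasp point (between the pads) lies 19 mm behind it; z points along the fingers, x is the direction in which the jaws open and shut, and the axes are right-handed (so a half turn about z gives the same grasp; the last joint's range is limited). The gripper opens to 95 mm and grips with 3 to 60 N. Pads are 20 mm wide; open, the fingers measure 119 mm over their backs; the gripper's body (75 mm by 180 mm) begins 59 mm behind the grasp point.
Start: joints at [1.233, 0.491, 1.559, -0, 1.092, -0.106], TCP at [143.563, 608.306, 214.661] pointing down, gripper open.
Joint ranges: [-3.1, 3.1], [-0.84, 2.19], [0.05, 2.79], [-1.13, 4.28], [0.06, 2.93], [-2.69, 2.69]. Speed limits (rad/s): [2.22, 2.22, 2.79, 3.14, 3.14, 3.14].

INTERFACE

Orientations are given as [roll, pitch, yaw] about the fixed x, y, z axes, in that order (R = Rz(yaw) Ry(pitch) Rx(roll)).
In Python, from cell import state, viewer, ticket, look_for, regions_of gives the robot as it stands.
- The arm moves only by the shell command python3 -m inch 'ROWS'. ROWS is JSON, a list of rows, each a list of 7 numbers: the turn, a rotation vector about the world's x, y, z in degrees, then the shift along the world's x, y, z in mm, then the opening, from -1 (shut) to 1 (fully open). In form: [[rx, ry, rz, tx, ty, tz, hand], ...]. A call has 1 to 10 rows; each row shifts and turns the commanded pose from where the row before left it; what a row does not reach is not made up. A row lasts 1/10 s, in which the tool goes at most 50 mm and 8.59 degrees, less where a joint would pass 70% of its speed; a pose out of reach is approached as far as the arm can. A call with a gripper value outside its range is refused whole. The fingers move at their own pace and stop on an object; the grip force is fixed at half the most. Time passes only in rows, so rows that do not move let the fingers close. It gives the time, the measured TCP pose, the force and the opening at its end, in the units of the state.
- state(): the state, without advancing time (a new reading comes with each control period).
- viewer.read_camera(name): name is "scene" or "top" or "wrist"; returns a dict with "color" (400x640x3 uint8, red, green, blue), "depth" (400x640 float32, mm along the optical axis (not along the pixel's ray), 0 where there is no reading), "fx", "fy", "cx", "cy" (pixels), "dist_coeffs" ([k1, k2, p1, p2, k3] as OpenCV has them; the pictures are not rectified), "position" and "orientation" of the camera in the world. Camera axes: x right, y down, z forward; pixel columns grow to the right and rows downward; lengths in mm; the calibration is good to about 2 mm. A picture is of the moment at which its call begins.
- ticket.job_done(): hands the job in, once; it reports no verdict.
Trained networks look in the newest picture that a camera, given by its name, has taken for a name from the list of things; names that differ only in an ending like _2 or _b are one class to them, and where a whole thing is asked for, a point or a joint stands for the part that bears it (a point fixed in the world has none). Each returns a list of dicts, best first, with "score" (0 to 1); they miss things now and then, are a little off and sometimes report something else, mostly with a low value. They report only what shows in the picture. A call takes as long as a camera call.
- look_for(name, camera): "box" ([left, top, right, bottom] as shares, 0 to 1, of the picture: columns of its width, rows of its height, round what is visible of it).
- regions_of(name, camera): "pixels" (400x640 bool, what is visible of it) and "box" ([left, top, right, bottom] as shares, 0 to 1, of the picture: columns of its width, rows of its height, round what is visible of it).
The state is a dict: "t": time; "joints": joint angles; "qvel": joint speeds; "tau": joint torques, N m; "eef_pos": TCP position; "tcp_rot": TCP orientation; "ft_force": force on the tool from outside, world axes, zero at the start; "moment": the same for the moment, N m; "opening": opening from 0.0 (shut) to 1.0 (fully open).
Only numpy, scipy, OpenCV 4.12 (cv2) and the standard library are available. Lean on these libraries where they do the work, as an engineer would, in place of code of your own. Each camera call takes 0.05 s, during which the arm holds its last target. There are 200 camera calls.

## Working session

There is one attempt and no reset: what is moved stays moved. The work goes in short steps, Python scripts to look and compute and a shell command to move; the robot and the scene stay as the last step left them, time stands still between calls to the robot, and variables do not carry over. Pictures are saved under pics/ and viewed, on a budget of 10 in all, crops included, one or two more only if the job needs it, and the job is handed in when it is done.

```bash
ls; mkdir -p pics; cat > h.py <<'E'
import numpy as np, cv2
from cell import state, viewer, ticket, look_for, regions_of
from scipy.spatial.transform import Rotation as R
def cam(n): return viewer.read_camera(n)
def rot(c):
    o=np.array(c["orientation"],float)
    return o if o.shape==(3,3) else R.from_euler('xyz',o).as_matrix() if o.size==3 else R.from_quat(o).as_matrix()
def rays(c,uv):
    K=np.array([[c["fx"],0,c["cx"]],[0,c["fy"],c["cy"]],[0,0,1.]])
    p=cv2.undistortPoints(np.array(uv,float).reshape(-1,1,2),K,np.array(c["dist_coeffs"],float)).reshape(-1,2)
    return np.c_[p,np.ones(len(p))]
def toworld(c,uv,depth=None,z=None):
    r=rays(c,uv)@rot(c).T; P=np.array(c["position"],float)
    if z is not None: return P+r*((z-P[2])/r[:,2])[:,None]
    return P+r*np.array(depth,float).reshape(-1,1)
def cloud(c,mask):
    v,u=np.nonzero(mask&(c["depth"]>0)); 
    return toworld(c,np.c_[u,v],c["depth"][v,u])
def save(c,name): cv2.imwrite("pics/"+name,c["color"][:,:,::-1])
E
python3 - <<'E'
from h import *
s=state();print({k:np.round(v,3).tolist() for k,v in s.items()})
c=cam("top");print({k:c[k] for k in c if k not in("color","depth")})
a=c["color"]
for n in ["beam_a","bracket_a","gear_a","jar","eraser","tape","calculator","screwdriver","case","mat","lid","lid_handle"]:
    for r in regions_of(n,"top"):
        if r["score"]<.3: continue
        m=r["pixels"]; p=cloud(c,m); 
        if len(p)<5: print(n,"few");continue
        v,u=np.nonzero(m);uv=np.c_[u,v].astype(np.float32);rc=cv2.minAreaRect(p[:,:2].astype(np.float32))
        print(n,round(r["score"],2),"px",uv.mean(0).round(),"med",np.median(p,0).round(),"z95",np.percentile(p[:,2],[5,50,95]).round(),"rect",np.round(rc[0]),np.round(rc[1]),round(rc[2]))
d=cam("scene")
cv2.imwrite("pics/a.png",a[:,:,::-1]); save(d,"b.png")
E
```

```text
pics
{'t': 0.0, 'joints': [1.233, 0.492, 1.559, 0.0, 1.092, -0.106], 'qvel': [0.001, -0.001, -0.001, -0.0, 0.0, -0.001], 'tau': [0.002, -61.267, -25.818, 0.069, 0.048, -0.0], 'eef_pos': [143.463, 608.059, 214.071], 'tcp_rot': [-3.141, 0.001, 1.339], 'ft_force': [0.036, 0.577, 0.109], 'moment': [0.021, -0.029, -0.028], 'opening': 0.999}
{'fx': 452.58061847264946, 'fy': 452.58061847264946, 'cx': 317.7817433399987, 'cy': 195.5352475496949, 'dist_coeffs': array([-0.11030806,  0.        ,  0.        ,  0.        ,  0.        ]), 'position': array([ 249.61685173,   13.11750401, 1402.88964073]), 'orientation': array([-2.91523993e+00,  1.99039055e-03, -1.65860970e+00])}
beam_a 0.68 px [244. 218.] med [520. 223.  16.] z95 [11. 16. 20.] rect [514. 222.] [68. 16.] 26
bracket_a 0.72 px [277. 223.] med [486. 121.  15.] z95 [ 6. 15. 20.] rect [496. 131.] [48. 48.] 19
bracket_a 0.69 px [216. 190.] med [615. 307.  15.] z95 [ 9. 15. 21.] rect [625. 313.] [50. 46.] 58
bracket_a 0.65 px [276. 185.] med [614. 116.  16.] z95 [ 6. 16. 22.] rect [616. 117.] [44. 46.] 60
gear_a 0.66 px [276. 185.] med [613.
[... 748 characters left out ...]
river 0.81 px [481. 190.] med [ 539. -533.   23.] z95 [14. 23. 29.] rect [ 564. -509.] [159.  25.] 49
case 0.78 px [383. 191.] med [ 568. -211.   12.] z95 [  0.  12. 171.] rect [ 579. -218.] [274. 246.] 88
case 0.49 px [245. 219.] med [513. 222.  15.] z95 [ 3. 15. 20.] rect [512. 223.] [67. 19.] 26
mat 0.68 px [246. 206.] med [558. 216.   4.] z95 [-1.  4.  9.] rect [562. 220.] [330. 253.] 85
lid 0.83 px [385. 169.] med [ 604. -214.  124.] z95 [ 55. 124. 212.] rect [ 636. -231.] [294.  99.] 88
lid 0.62 px [286. 142.] med [754.  75.  18.] z95 [ 6. 18. 23.] rect [754.  75.] [59. 57.] 36
lid_handle 0.96 px [384. 169.] med [ 604. -212.  122.] z95 [ 52. 122. 212.] rect [ 642. -222.] [277. 114.] 88
```

View pics/a.png

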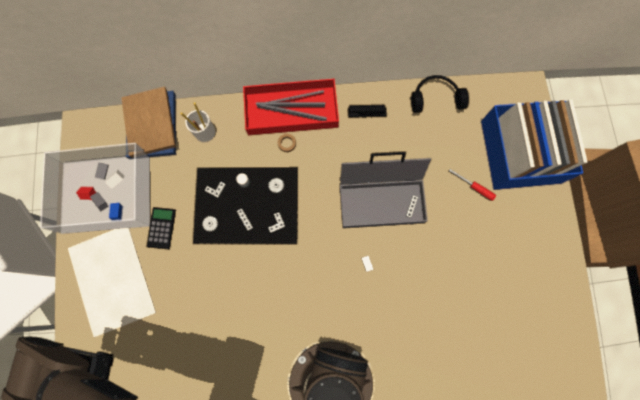

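View pics/b.png

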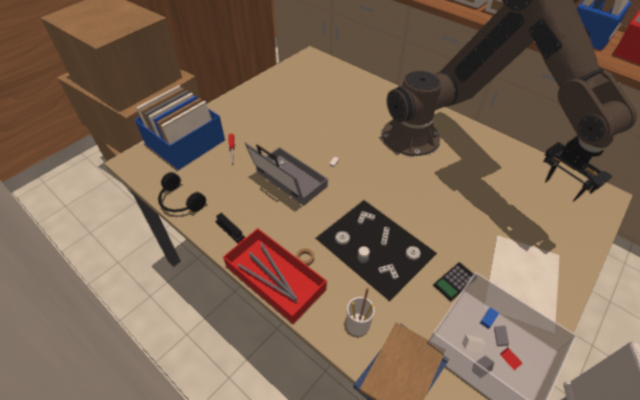

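Top view: the case (centre ~383,190) already holds a beam (412,206). On the mat are a beam (244,218), brackets (215,189) and (277,223), gears (276,185) and (210,224), and the jar (242,180). So I need a bracket and a gear, and I'll take the two nearest the case. The scene view agrees.

```bash
python3 -m inch '[[0,0,0,20,-24,8,1],[0,0,0,20,-24,8,1],[0,0,0,20,-24,8,1],[0,0,0,20,-24,8,1],[0,0,0,20,-24,8,1],[0,0,0,20,-24,8,1],[0,0,0,20,-24,8,1],[0,0,0,20,-24,8,1],[0,0,0,20,-24,8,1],[0,0,0,20,-24,8,1]]' && python3 -m inch '[[0,0,0,20,-24,0,1],[0,0,0,20,-24,0,1],[0,0,0,20,-24,0,1],[0,0,0,20,-24,0,1],[0,0,0,20,-24,0,1],[0,0,0,20,-24,0,1],[0,0,0,20,-24,0,1],[0,0,0,20,-24,0,1],[0,0,0,20,-24,0,1],[0,0,0,0,0,0,1]]'
cat >> h.py <<'E'
def report(cn,names,fname=None,minsc=.3):
    c=cam(cn)
    if fname: save(c,fname)
    for n in names:
        for r in regions_of(n,cn):
            if r["score"]<minsc: continue
            m=r["pixels"]; p=cloud(c,m); v,u=np.nonzero(m)
            if len(p)<5: print(n,"few");continue
            zt=np.median(p[:,2]); q=p[abs(p[:,2]-zt)<5]
            rc=cv2.minAreaRect(q[:,:2].astype(np.float32))
            print(n,round(r["score"],2),"px",[u.min(),v.min(),u.max(),v.max()],"mean",q.mean(0).round(1),"z",np.percentile(p[:,2],[5,50,95]).round(1),"rect",np.round(rc[0],1),np.round(rc[1],1),round(rc[2],1))
    return c
E
python3 - <<'E'
from h import *
c=report("wrist",["gear_a","bracket_a","jar"],"c.png")
print(c["position"],c["orientation"],state()["eef_pos"])
E
```

```text
t: 1.7
eef_pos: [344.2, 367.2, 295.2]
tcp_rot: [3.141, -0.0, 1.339]
ft_force: [0.4, 1.5, 0.3]
opening: 1.002
t: 2.7
eef_pos: [525.3, 150.0, 294.4]
tcp_rot: [3.141, 0.0, 1.336]
ft_force: [-0.7, 0.2, -0.9]
opening: 0.999
gear_a 0.74 px [np.int64(415), np.int64(117), np.int64(447), np.int64(147)] mean [509.2 332.   16.2] z [ 8.1 16.  21.3] rect [509.6 332.6] [47.1 44.7] 77.8
gear_a 0.67 px [np.int64(298), np.int64(211), np.int64(324), np.int64(238)] mean [613.3 117.3  16.2] z [ 5.9 15.9 21.2] rect [614. 117.] [45.  44.8] 30.3
bracket_a 0.78 px [np.int64(408), np.int64(187), np.int64(446), np.int64(216)] mean [616.2 308.9  15.8] z [ 8.1 15.7 17.3] rect [625.6 311.8] [47.7 47.7] 57.2
bracket_a 0.74 px [np.int64(282), np.int64(135), np.int64(309), np.int64(173)] mean [491.3 122.6  15.7] z [13.8 15.8 17. ] rect [495.5 130. ] [44.7 46.9] 19.2
jar 0.79 px [np.int64(362), np.int64(212), np.int64(387), np.int64(242)] mean [633.4 217.8  53.6] z [ 4.3 52.8 54.9] rect [634.3 218.2] [31.5 32.3] 36.7
[444.95531296 169.49001095 464.14137249] [ 2.84619416e+00 -6.99291434e-04  1.33495264e+00] [522.99667591 152.89989564 294.70865182]
```

View pics/c.png

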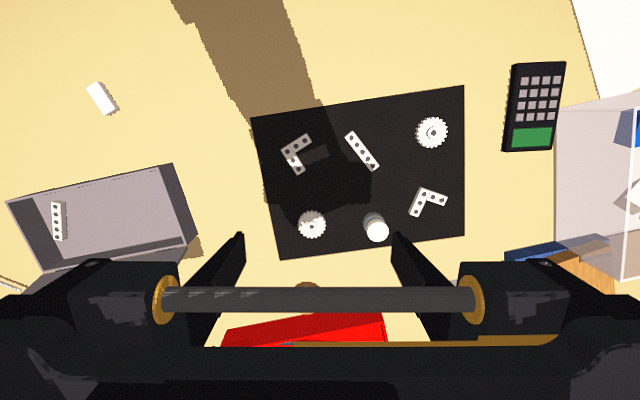

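Wrist view: it matches the top view. The gear is at (311,225), the bracket at (296,153) with its corner toward the robot's right, and the jar is clear at (375,228). The two views agree to about 1–2 mm, so I'll take the gear now.

```bash
python3 -m inch '[[0,0,0,10,-4,-20,1],[0,0,0,10,-4,-20,1],[0,0,0,10,-4,-20,1],[0,0,0,10,-4,-20,1],[0,0,0,10,-4,-20,1],[0,0,0,10,-4,-20,1],[0,0,0,10,-4,-20,1],[0,0,0,10,-4,-20,1],[0,0,0,10,-3,-20,1],[0,0,0,0,0,-20,1]]' && python3 -m inch '[[0,0,0,0,0,-25,1],[0,0,0,0,0,-25,1],[0,0,0,0,0,-20,1],[0,0,0,0,0,-12,1],[0,0,0,0,0,-6,1],[0,0,0,0,0,0,1],[0,0,0,0,0,0,-1],[0,0,0,0,0,0,-1],[0,0,0,0,0,0,-1],[0,0,0,0,0,0,-1]]' && python3 -m inch '[[0,0,0,0,0,0,-1],[0,0,0,0,0,0,-1],[0,0,0,0,0,0,-1]]'
python3 - <<'E'
from h import *
c=cam("top")
r=regions_of("case","top")[0]
p=cloud(c,r["pixels"]); print(len(p))
uv=np.argwhere(r["pixels"])[:,::-1]
print(cv2.minAreaRect(p[(p[:,2]>37)&(p[:,2]<52)][:,:2].astype(np.float32)))
q=p[p[:,2]<25]; print("floor",cv2.minAreaRect(q[:,:2].astype(np.float32)),q[:,2].mean())
# pixel corners of case read off the picture on the rim z=45
print(toworld(c,[[342,226],[425,222],[342,190],[424,180]],z=45).round(1))
a=cv2.resize(c["color"][130:250,320:450],None,fx=6,fy=5,interpolation=cv2.INTER_CUBIC)
cv2.imwrite("pics/d.png",a[:,:,::-1])
E
```

```text
t: 3.9
eef_pos: [614.1, 118.1, 94.1]
tcp_rot: [3.141, -0.0, 1.34]
ft_force: [-0.1, -0.4, -0.0]
opening: 0.999
t: 4.9
eef_pos: [613.8, 117.3, 7.1]
tcp_rot: [3.141, -0.0, 1.339]
ft_force: [0.0, -0.3, 0.8]
opening: 0.721
t: 5.2
eef_pos: [613.6, 117.3, 6.7]
tcp_rot: [3.142, -0.0, 1.339]
ft_force: [0.4, 0.2, 0.5]
opening: 0.465
5854
((523.2915649414062, -211.0648956298828), (263.8988342285156, 135.66041564941406), 87.95166778564453)
floor ((578.7476196289062, -233.22555541992188), (304.3323669433594, 248.35325622558594), 88.06450653076172) 4.904268450777667
[[ 460.4  -76.5   45. ]
 [ 449.8 -330.8   45. ]
 [ 572.3  -87.7   45. ]
 [ 581.7 -346.3   45. ]]
```

View pics/d.png

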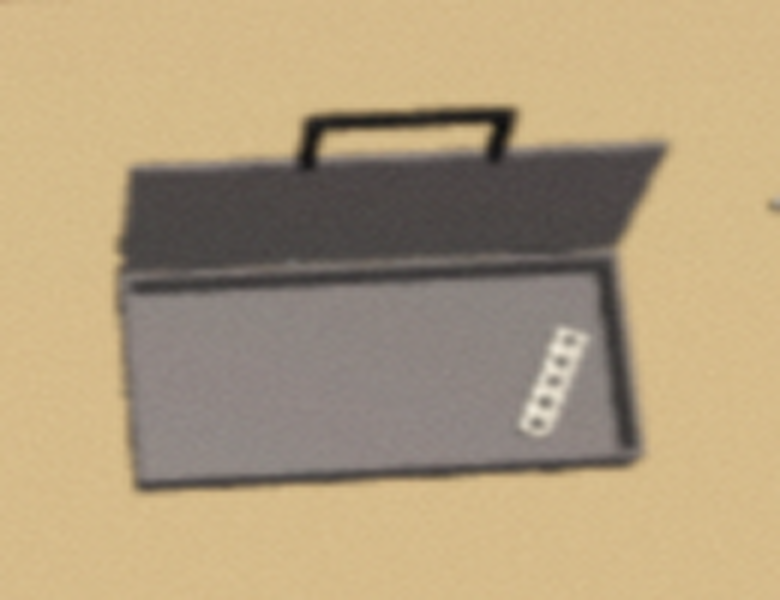

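Crop of the top view: the case is open, with its near-left rim corner at (137,488) and near-right at (640,460). The beam lies at (555,382), and the left and middle of the floor are free. The gear is gripped at a 44 mm opening. Next I lift it, carry it over and look from near.

```bash
python3 -m inch '[[0,0,0,0,0,10,-1],[0,0,0,0,0,25,-1],[0,0,0,0,0,30,-1],[0,0,0,0,0,30,-1],[0,0,0,0,0,30,-1],[0,0,0,0,0,25,-1]]' && python3 -m inch '[[0,0,1.12,-5,-18,0,-1],[0,0,1.12,-10,-35,0,-1],[0,0,1.12,-10,-35,0,-1],[0,0,1.12,-11,-35,0,-1],[0,0,1.12,-11,-35,0,-1],[0,0,1.12,-11,-35,0,-1],[0,0,1.12,-11,-35,0,-1],[0,0,1.12,-11,-35,0,-1],[0,0,1.12,-10,-35,0,-1],[0,0,1.12,-10,-30,0,-1]]' && python3 -m inch '[[0,0,0,0,0,0,-1],[0,0,0,0,0,0,-1]]'
python3 - <<'E'
from h import *
c=report("wrist",["beam_a","case","gear_a"],"e.png")
c2=report("top",["lid","beam_a","gear_a"])
print(state()["opening"])
E
```

```text
t: 5.9
eef_pos: [613.6, 117.3, 159.1]
tcp_rot: [3.14, -0.001, 1.339]
ft_force: [0.2, -1.1, -0.5]
opening: 0.433
t: 6.9
eef_pos: [512.9, -212.3, 157.4]
tcp_rot: [3.141, 0.0, 1.535]
ft_force: [-0.1, 0.0, 0.1]
opening: 0.434
t: 7.1
eef_pos: [513.4, -210.9, 157.1]
tcp_rot: [3.141, -0.0, 1.533]
ft_force: [-0.1, 0.4, -2.2]
opening: 0.433
beam_a 0.93 px [np.int64(221), np.int64(159), np.int64(254), np.int64(219)] mean [ 506.9 -301.7   15.6] z [ 8.5 15.6 16.8] rect [ 508.1 -302.7] [16.3 70.1] 64.5
case 0.85 px [np.int64(162), np.int64(139), np.int64(478), np.int64(344)] mean [ 517.4 -205.1    3.9] z [  2.8   4.4 124.7] rect [ 534.4 -210.7] [302.4 155.9] 88.3
gear_a 0.63 px [np.int64(285), np.int64(215), np.int64(351), np.int64(286)] mean [ 512.4 -210.6  166.6] z [158.2 166.4 171.5] rect [ 513.9 -210.6] [40.7 45.9] 88.3
lid 0.67 px [np.int64(340), np.int64(152), np.int64(380), np.int64(183)] mean [ 608.1 -132.5  131.1] z [ 58.2 130.9 210.1] rect [ 608.3 -133.9] [99.6  6.7] 88.9
lid 0.38 px [np.int64(202), np.int64(217), np.int64(216), np.int64(231)] mean [508.5 332.8  16.4] z [ 5.1 16.1 23.3] rect [508.  333.3] [44.2 43.7] 27.9
beam_a 0.4 px [np.int64(238), np.int64(209), np.int64(251), np.int64(229)] mean [514.7 222.8  16. ] z [ 6.4 15.8 20.3] rect [513.8 222.7] [67.2 15.3] 23.6
gear_a 0.57 px [np.int64(203), np.int64(217), np.int64(217), np.int64(230)] mean [508.5 332.3  16.4] z [ 7.9 16.2 23.5] rect [508.8 332.7] [42.9 42.3] 85.3
0.43392765999623306
```

View pics/e.png

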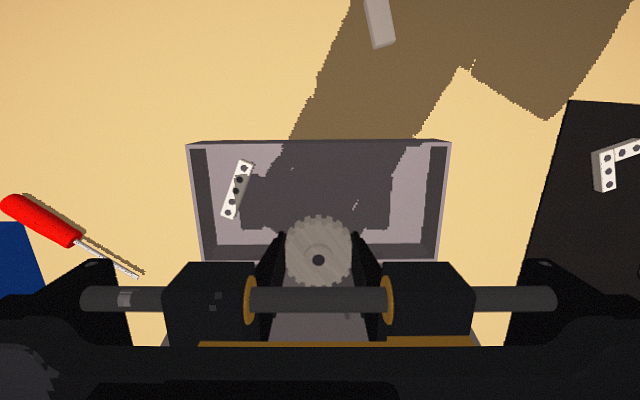

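Wrist view: the gear is held level at (318,250) over the middle of the case, and the beam at (237,189) is well clear to the left of the picture. I lower it.

```bash
python3 -m inch '[[0,0,0,0,0,-15,-1],[0,0,0,0,0,-30,-1],[0,0,0,0,0,-30,-1],[0,0,0,0,0,-30,-1],[0,0,0,0,0,-20,-1],[0,0,0,0,0,-12,-1],[0,0,0,0,0,-6,-1],[0,0,0,0,0,-4,-1],[0,0,0,0,0,-2.5,-1],[0,0,0,0,0,0,-1]]' && python3 -m inch '[[0,0,0,0,0,0,0.25],[0,0,0,0,0,0,0.25],[0,0,0,0,0,0,0.25],[0,0,0,0,0,0,0.25],[0,0,0,0,0,15,0.25],[0,0,0,0,0,30,0.25],[0,0,0,0,0,35,0.25],[0,0,0,0,0,35,0.25],[0,0,0,0,0,35,0.25]]'
python3 - <<'E'
from h import *
report("wrist",["gear_a","beam_a","bracket_a"])
E
```

```text
t: 8.5
eef_pos: [513.8, -210.8, 7.6]
tcp_rot: [3.141, 0.0, 1.535]
ft_force: [0.4, -0.6, -0.7]
opening: 0.435
t: 9.4
eef_pos: [513.3, -210.6, 158.6]
tcp_rot: [-3.142, -0.0, 1.534]
ft_force: [0.2, -0.8, 0.5]
opening: 0.627
gear_a 0.61 px [np.int64(298), np.int64(172), np.int64(336), np.int64(211)] mean [ 513.6 -211.    16.3] z [13.3 16.  21.3] rect [ 514.4 -211.3] [43.5 44.9] 88.1
beam_a 0.8 px [np.int64(221), np.int64(159), np.int64(253), np.int64(218)] mean [ 506.8 -301.6   15.6] z [10.1 15.6 16.9] rect [ 508.2 -302.8] [16.3 70.3] 64.4
beam_a 0.67 px [np.int64(297), np.int64(172), np.int64(337), np.int64(211)] mean [ 513.7 -211.    16.2] z [10.2 15.9 21.2] rect [ 514.2 -211. ] [44.2 45.4] 7.3
beam_a 0.35 px [np.int64(590), np.int64(139), np.int64(639), np.int64(192)] mean [492.5 119.3  15.5] z [ 6.1 15.6 17.1] rect [497.  128.5] [49.7 48.4] 18.0
bracket_a 0.56 px [np.int64(590), np.int64(139), np.int64(639), np.int64(191)] mean [492.4 119.1  15.4] z [ 7.1 15.6 17.1] rect [496.6 128.4] [48.8 48.4] 18.0
```

The gear lies flat in the case: top at 16 mm, at (513.6,-211). Next is the bracket.

```bash
python3 -m inch '[[0,0,2.1,0,18,0,0.25],[0,0,2.1,0,34,0,0.25],[0,0,2.1,0,35,0,0.25],[0,0,2.1,0,35,0,0.25],[0,0,2.1,0,35,0,0.25],[0,0,2.1,-1,35,0,0.25],[0,0,2.1,-1,35,0,0.25],[0,0,2.1,-1,35,0,0.25],[0,0,2.1,0,35,0,0.25],[0,0,2.1,0,31,0,0.25]]' && python3 -m inch '[[0,0,0,0,0,-30,0.25],[0,0,0,0,0,-27,0.25],[0,0,0,0,0,0,0.25]]'
python3 - <<'E'
from h import *
c=report("wrist",["bracket_a"],"f.png")
print(state()["eef_pos"],state()["tcp_rot"])
E
```

```text
t: 10.6
eef_pos: [509.2, 119.6, 155.8]
tcp_rot: [-3.139, -0.001, 1.905]
ft_force: [0.3, -0.4, 0.2]
opening: 0.626
t: 10.9
eef_pos: [507.9, 118.0, 96.5]
tcp_rot: [-3.134, -0.002, 1.903]
ft_force: [0.0, 0.1, 0.2]
opening: 0.622
bracket_a 0.65 px [np.int64(308), np.int64(175), np.int64(360), np.int64(225)] mean [490.7 121.6  15.8] z [13.7 15.8 16.9] rect [496.1 129.7] [47.2 47.1] 18.5
bracket_a 0.38 px [np.int64(0), np.int64(216), np.int64(60), np.int64(280)] mean [593.9 -97.5  63.5] z [47.9 63.6 88. ] rect [593.4 -99.9] [37.2  7.2] 80.2
[509.88387076 117.68120678  99.63805375] [-3.13920945e+00 -7.01380373e-04  1.90193609e+00]
```

View pics/f.png

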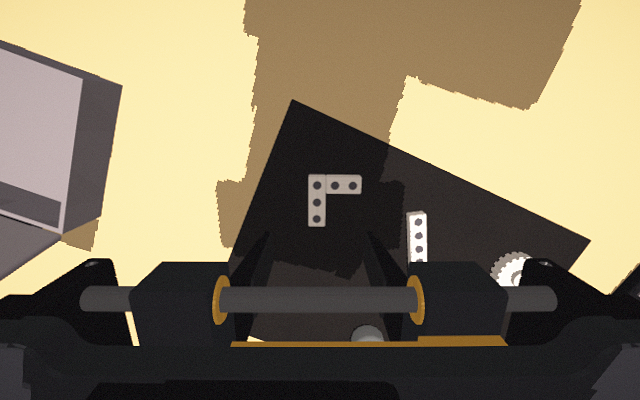

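Wrist view: the bracket's corner is at the upper left (308,175), and the leg to pinch runs down the column at u≈317, square to the jaws. The beam and jar are clear. I descend and grip.

```bash
python3 -m inch '[[0,0,0,0,0,-25,0.25],[0,0,0,0,0,-30,0.25],[0,0,0,0,0,-20,0.25],[0,0,0,0,0,-12,0.25],[0,0,0,0,0,-6.5,0.25],[0,0,0,0,0,0,0.25],[0,0,0,0,0,0,-1],[0,0,0,0,0,0,-1],[0,0,0,0,0,0,-1],[0,0,0,0,0,0,-1]]' && python3 -m inch '[[0,0,0,0,0,0,-1],[0,0,0,0,0,0,-1],[0,0,0,0,0,10,-1],[0,0,0,0,0,25,-1],[0,0,0,0,0,30,-1],[0,0,0,0,0,30,-1],[0,0,0,0,0,30,-1],[0,0,0,0,0,25,-1],[0,0,0,0,0,0,-1]]'
python3 - <<'E'
from h import *
c=report("wrist",["bracket_a"])
print(state()["eef_pos"],state()["tcp_rot"],state()["opening"])
E
```

```text
t: 12.0
eef_pos: [510.8, 117.3, 7.1]
tcp_rot: [3.141, 0.0, 1.901]
ft_force: [-0.5, -0.8, 0.1]
opening: 0.346
t: 12.9
eef_pos: [511.7, 117.5, 160.3]
tcp_rot: [3.136, 0.001, 1.901]
ft_force: [1.3, 0.6, -0.3]
opening: 0.165
bracket_a 0.64 px [np.int64(305), np.int64(198), np.int64(384), np.int64(274)] mean [491.3 121.5 169.1] z [163.2 169.1 170.2] rect [497.6 129.5] [48.4 47.5] 18.5
bracket_a 0.6 px [np.int64(436), np.int64(312), np.int64(453), np.int64(324)] mean [620.1 332.1  16. ] z [ 3.8 15.9 17.2] rect [618.4 331.2] [26.2 15.8] 59.1
[510.41709727 117.3095831  157.12780345] [3.14063082e+00 1.34100281e-04 1.90104422e+00] 0.16484648279113984
```

Gripped, at 15.7 mm opening. I carry it over the left part of the case.

```bash
python3 -m inch '[[0,0,-2.1,1,-15,0,-1],[0,0,-2.1,1,-27,0,-1],[0,0,-2.1,2,-28,0,-1],[0,0,-2.1,2,-28,0,-1],[0,0,-2.1,2,-28,0,-1],[0,0,-2.1,2,-28,0,-1],[0,0,-2.1,2,-28,0,-1],[0,0,-2.1,2,-28,0,-1],[0,0,-2.1,1,-27,0,-1],[0,0,-2.1,0,-22,0,-1]]' && python3 -m inch '[[0,0,0,0,0,0,-1],[0,0,0,0,0,0,-1]]'
python3 - <<'E'
from h import *
c=report("wrist",["bracket_a"],"g.png")
r=regions_of("bracket_a","wrist")[0]; p=cloud(c,r["pixels"]); p=p[abs(p[:,2]-np.median(p[:,2]))<5]
A=np.c_[p[:,:2]-p[:,:2].mean(0),np.ones(len(p))]; print("plane",np.linalg.lstsq(A,p[:,2],rcond=None)[0])
print(state()["eef_pos"],state()["tcp_rot"])
E
```

```text
t: 14.0
eef_pos: [524.8, -143.8, 155.4]
tcp_rot: [-3.139, -0.001, 1.531]
ft_force: [-0.0, 0.6, -1.0]
opening: 0.165
t: 14.2
eef_pos: [524.8, -142.1, 155.7]
tcp_rot: [-3.14, -0.001, 1.533]
ft_force: [0.5, -0.7, -0.5]
opening: 0.164
bracket_a 0.7 px [np.int64(305), np.int64(197), np.int64(385), np.int64(274)] mean [ 507.4 -131.1  164.6] z [158.8 164.6 165.7] rect [ 516.  -125.6] [47.7 48.7] 87.1
plane [1.37392578e-02 4.11910553e-03 1.64566079e+02]
[ 525.29788678 -141.00171086  156.29871181] [-3.14079199e+00 -4.56846150e-04  1.53527232e+00]
```

View pics/g.png

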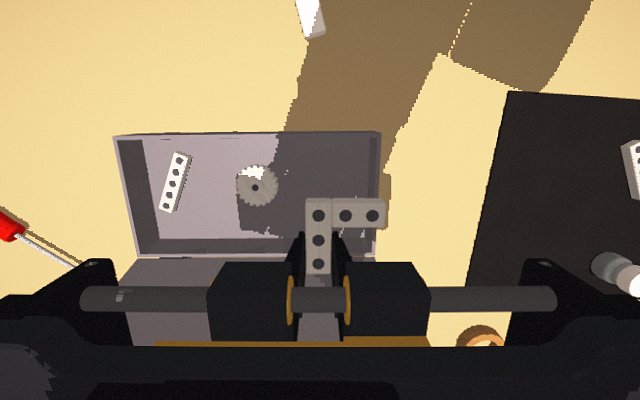

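Wrist view: the bracket is held flat over the free left part of the case (345,235), with the gear at (257,186) and the beam at (175,181) clear. Lowering.

```bash
python3 -m inch '[[0,0,0,0,0,-15,-1],[0,0,0,0,0,-30,-1],[0,0,0,0,0,-30,-1],[0,0,0,0,0,-30,-1],[0,0,0,0,0,-20,-1],[0,0,0,0,0,-12,-1],[0,0,0,0,0,-6,-1],[0,0,0,0,0,-4,-1],[0,0,0,0,0,-2.5,-1],[0,0,0,0,0,0,-1]]' && python3 -m inch '[[0,0,0,0,0,0,-0.3],[0,0,0,0,0,0,-0.3],[0,0,0,0,0,0,-0.3],[0,0,0,0,0,0,-0.3],[0,0,0,0,0,15,-0.3],[0,0,0,0,0,30,-0.3],[0,0,0,0,0,35,-0.3],[0,0,0,0,0,35,-0.3],[0,0,0,0,0,35,-0.3],[0,0,0,0,0,0,-0.3]]' && python3 -m inch '[[0,0,0,-15,0,15,-0.3],[0,0,0,-25,0,20,-0.3],[0,0,0,-25,-5,20,-0.3],[0,0,0,-25,-10,20,-0.3],[0,0,0,-20,-10,20,-0.3],[0,0,0,-10,-10,20,-0.3],[0,0,0,0,-10,20,-0.3],[0,0,0,0,-10,10,-0.3],[0,0,0,0,-10,0,-0.3],[0,0,0,0,0,0,-0.3]]'
python3 - <<'E'
from h import *
c=report("wrist",["bracket_a","gear_a","beam_a","lid_handle"],"i.png")
m=regions_of("lid_handle","wrist")
p=cloud(c,m[0]["pixels"]) if m else np.zeros((0,3)); np.save("w.npy",p)
t=cam("top"); m=regions_of("lid","top")[0]; save(t,"j.png")
q=cloud(t,m["pixels"]); 
# black pixels (handle) around open lid
col=t["color"].astype(int).sum(2); v,u=np.nonzero((col<130)&(t["depth"]>0)); P=toworld(t,np.c_[u,v],t["depth"][v,u])
k=(P[:,2]>180)&(P[:,2]<235)&(P[:,0]>560)&(P[:,0]<720)&(P[:,1]<-100)&(P[:,1]>-330)
print("black top",k.sum(),P[k].mean(0) if k.any() else None, P[k].min(0) if k.any() else None,P[k].max(0) if k.any() else None)
v,u=np.nonzero(c["depth"]>0);P=toworld(c,np.c_[u,v],c["depth"][v,u]);np.save("wc.npy",P)
k=(P[:,2]>60)&(P[:,2]<235)&(P[:,0]>570)&(P[:,0]<720)&(P[:,1]<-60)&(P[:,1]>-360)
print("wrist lid pts",k.sum())
qq=np.r_[q,P[k]]
for nm,a in(("top",q),("wrist",P[k])):
    a=a[(a[:,2]>60)&(a[:,2]<160)]
    if len(a)>50: f=np.polyfit(a[:,2],a[:,0],1); print(nm,len(a),"x at z45",np.polyval(f,45),"angle",np.pi/2+np.arctan(f[0]))
E
```

```text
t: 15.35
eef_pos: [525.8, -141.7, 7.6]
tcp_rot: [3.141, 0.0, 1.535]
ft_force: [0.2, 0.5, 0.3]
opening: 0.165
t: 16.35
eef_pos: [527.1, -142.3, 161.4]
tcp_rot: [3.135, 0.002, 1.535]
ft_force: [-0.0, -0.5, -1.9]
opening: 0.353
t: 17.35
eef_pos: [405.5, -207.5, 301.0]
tcp_rot: [-3.14, -0.001, 1.534]
ft_force: [-0.0, 0.2, -0.5]
opening: 0.35
bracket_a 0.93 px [np.int64(352), np.int64(216), np.int64(382), np.int64(243)] mean [ 506.8 -130.7   15.7] z [ 5.4 15.7 17.4] rect [ 515.4 -126. ] [47.8 46.4] 87.4
bracket_a 0.85 px [np.int64(583), np.int64(261), np.int64(620), np.int64(284)] mean [616.4 306.7  15.7] z [ 7.7 15.8 17.3] rect [625.3 311.4] [49.8 47.3] 57.7
gear_a 0.74 px [np.int64(612), np.int64(204), np.int64(639), np.int64(229)] mean [509.3 325.5  16.1] z [ 5.8 16.  21.5] rect [510.7 327.4] [44.3 37. ] 13.2
gear_a 0.56 px [np.int64(305), np.int64(218), np.int64(331), np.int64(244)] mean [ 513.5 -211.6   16.1] z [ 6.8 15.9 21.3] rect [ 514.3 -211.5] [43.9 45.9] 48.6
beam_a 0.76 px [np.int64(255), np.int64(211), np.int64(275), np.int64(247)] mean [ 505.9 -301.    15.8] z [12.8 15.8 17.2] rect [ 507.5 -301.8] [15.7 69.6] 64.6
beam_a 0.7 px [np.int64(612), np.int64(204), np.int64(639), np.int64(230)] mean [509.8 325.6  16. ] z [ 4.6 15.8 21.4] rect [511.7 327.6] [46.4 37. ] 13.2
lid_handle 0.97 px [np.int64(278), np.int64(279), np.int64(358), np.int64(340)] mean [ 605.1 -214.6  134.4] z [ 51.6 134.3 156.9] rect [ 605.  -214.4] [107.4   5.6] 88.3
black top 44 [ 621.50123673 -213.30363824  208.23435769] [ 613.29077724 -258.54406728  182.48803886] [ 626.54717742 -164.67138592  221.32464781]
wrist lid pts 2259
top 1181 x at z45 588.5950063181521 angle 1.7705605199406527
wrist 2258 x at z45 586.2015512233784 angle 1.7800307969973064
```

View pics/i.png

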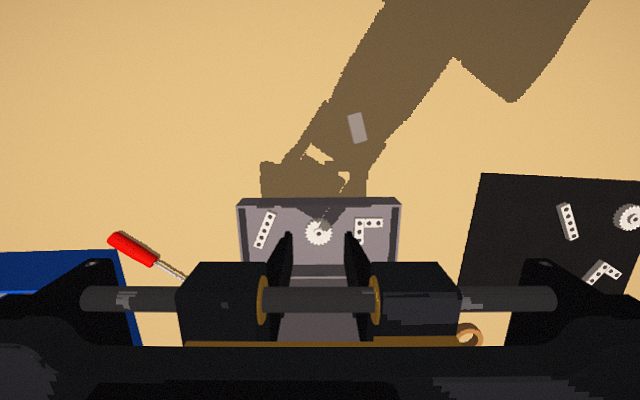

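Wrist view: the case holds the beam (265,230), gear (318,232) and bracket (368,230), all flat with tops at about 16 mm. The lid is at 1.775 rad with the hinge at x≈587.5, which puts the handle near (625,-214,211). I turn the jaws across the handle and go above it.

```bash
python3 -m inch '[[0,0,-8,10,0,0,0],[0,0,-8,20,0,0,0],[0,0,-8,22,0,0,0],[0,0,-8,22,-1,0,0],[0,0,-8,22,-1,0,0],[0,0,-8,22,-1,0,0],[0,0,-8,22,-1,0,0],[0,0,-8,22,-1,0,0],[0,0,-8,22,-1,0,0],[0,0,-8,20,-1,0,0]]' && python3 -m inch '[[0,0,-8,15,0,0,0],[0,0,-2,0,0,-15,0],[0,0,0,0,0,-15,0],[0,0,0,0,0,-12,0],[0,0,0,0,0,0,0],[0,0,0,0,0,0,0]]'
python3 - <<'E'
from h import *
s=state();print(s["eef_pos"],s["tcp_rot"],s["joints"])
c=report("wrist",["lid_handle"],"k.png")
for cn in ("wrist","top"):
    t=c if cn=="wrist" else cam("top")
    v,u=np.nonzero(t["depth"]>0); P=toworld(t,np.c_[u,v],t["depth"][v,u])
    k=(P[:,2]>190)&(P[:,2]<228)&(P[:,0]>570)&(P[:,0]<680)&(P[:,1]<-150)&(P[:,1]>-280)
    if k.any(): print(cn,k.sum(),P[k].mean(0),P[k].min(0),P[k].max(0))
E
```

```text
t: 18.75
eef_pos: [610.6, -213.4, 301.9]
tcp_rot: [-3.141, 0.0, 0.133]
ft_force: [-0.3, 0.5, -0.5]
opening: 0.499
t: 19.35
eef_pos: [624.7, -213.7, 260.4]
tcp_rot: [3.142, -0.0, -0.036]
ft_force: [0.2, 0.7, -0.2]
opening: 0.497
[ 624.65523668 -213.70780651  260.41848449] [ 3.14157422e+00 -1.47357844e-04 -3.62155588e-02] [-4.29639631e-01  5.04994162e-01  1.40653571e+00  4.18780915e-05
  1.22991962e+00 -3.93438068e-01]
lid_handle 0.94 px [np.int64(288), np.int64(56), np.int64(323), np.int64(319)] mean [ 615.3 -179.5  167.8] z [ 63.7 165.6 215.3] rect [ 614.7 -213. ] [257.6   9.3] 88.3
wrist 1466 [ 623.88657057 -209.0407986   213.15931982] [ 613.57391874 -261.58230072  190.04138121] [ 630.13274496 -163.44138748  217.11041228]
```

View pics/k.png

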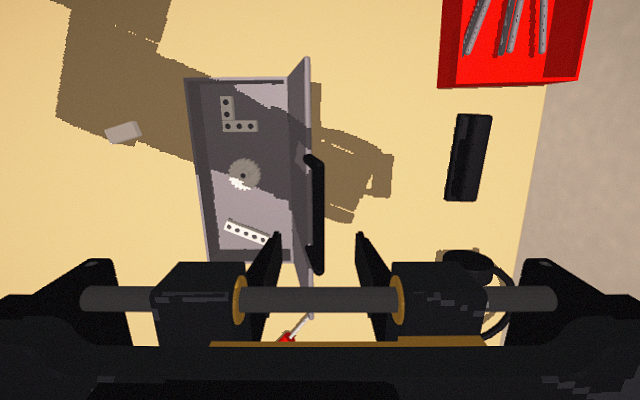

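Wrist view: the handle bar runs from (310,155) to (318,272), between the open fingers, at x≈624, y≈-213, top about 216. This agrees with the lid-plane estimate. I descend and pinch.

```bash
python3 -m inch '[[0,0,0,0,0,-15,0],[0,0,0,0,0,-20,0],[0,0,0,0,0,-15,0],[0,0,0,0,0,-9,0],[0,0,0,0,0,-4,0],[0,0,0,0,0,0,0],[0,0,0,0,0,0,-1],[0,0,0,0,0,0,-1],[0,0,0,0,0,0,-1],[0,0,0,0,0,0,-1]]' && python3 -m inch '[[0,0,0,0,0,0,-1],[0,0,0,0,0,0,-1],[0,0,0,0,0,0,-1]]'
python3 - <<'E'
from h import *
s=state();print(s["eef_pos"],s["ft_force"],s["opening"])
h=lambda f:np.array([-170*np.cos(f)+3*np.sin(f),170*np.sin(f)+3*np.cos(f)])
fs=1.775-np.r_[0,np.cumsum(np.r_[.02,.04,[.055]*29,.04,.03,.03,.02])]; fs=np.append(fs[fs>0],0); 
p=np.array([h(f) for f in fs]); d=np.diff(p,axis=0)
for f,a,b in zip(fs[1:],d,p[1:]): print(round(f,3),a.round(1),(b+[587.5,45]).round(1))
E
```

```text
t: 20.5
eef_pos: [624.6, -213.7, 197.5]
tcp_rot: [3.141, -0.001, -0.036]
ft_force: [0.5, 0.4, -0.2]
opening: 0.224
t: 20.8
eef_pos: [624.6, -213.7, 197.3]
tcp_rot: [3.142, -0.0, -0.036]
ft_force: [-0.3, 0.8, 0.2]
opening: 0.094
[ 624.60147488 -213.69884632  197.26089067] [-0.33128728  0.79097206  0.20826892] 0.09397297952931265
1.755 [-3.3  0.7] [621.6 211.6]
1.715 [-6.7  1.2] [614.9 212.8]
1.66 [-9.3  1.3] [605.6 214.1]
1.605 [-9.3  0.7] [596.3 214.8]
1.55 [-9.3  0.2] [587. 215.]
1.495 [-9.3 -0.3] [577.6 214.7]
1.44 [-9.3 -0.8] [568.3 213.9]
1.385 [-9.3 -1.3] [559.  212.6]
1.33 [-9.2 -1.8] [549.9 210.8]
1.275 [-9.1 -2.3] [540.8 208.5]
1.22 [-8.9 -2.8] [531.9 205.7]
1.165 [-8.7 -3.3] [523.1 202.4]
1.11 [-8.6 -3.8] [514.6 198.6]
1.055 [-8.3 -4.2] [506.3 194.4]
1.0 [-8.1 -4.7] [498.2 189.7]
0.945 [-7.8 -5.1] [490.4 184.5]
0.89 [-7.5 -5.6] [482.8 179. ]
0.835 [-7.2 -6. ] [475.6 173. ]
0.78 [-6.9 -6.3] [468.8 166.7]
0.725 [-6.5 -6.7] [462.2 160. ]
0.67 [-6.1 -7.1] [456.1 152.9]
0.615 [-5.7 -7.4] [450.4 145.5]
0.56 [-5.3 -7.7] [445.1 137.8]
0.505 [-4.9 -8. ] [440.2 129.9]
0.45 [-4.4 -8.2] [435.7 121.6]
0.395 [-4.  -8.5] [431.7 113.2]
0.34 [-3.5 -8.7] [428.2 104.5]
0.285 [-3.  -8.8] [425.2  95.7]
0.23 [-2.5 -9. ] [422.7  86.7]
0.175 [-2.  -9.1] [420.6  77.6]
0.12 [-1.5 -9.2] [419.1  68.3]
0.08 [-0.8 -6.8] [418.3  61.6]
0.05 [-0.4 -5.1] [417.9  56.5]
0.02 [-0.3 -5.1] [417.6  51.4]
0.0 [-0.1 -3.4] [417.5  48. ]
0.0 [ 0. -0.] [417.5  48. ]
```

Pinched, at about 9–10 mm. I swing it along the arc, ten rows at a time.

```bash
python3 -m inch '[[0,0,0,-3.3,0.1,0.7,-1],[0,0,0,-6.7,0.2,1.2,-1],[0,0,0,-9.3,0.3,1.3,-1],[0,0,0,-9.3,0.3,0.7,-1],[0,0,0,-9.3,0.3,0.2,-1],[0,0,0,-9.3,0.3,-0.3,-1],[0,0,0,-9.3,0.3,-0.8,-1],[0,0,0,-9.3,0.3,-1.3,-1],[0,0,0,-9.2,0.3,-1.8,-1],[0,0,0,-9.1,0.3,-2.3,-1]]' && python3 -m inch '[[0,0,0,-8.9,0.3,-2.8,-1],[0,0,0,-8.7,0.3,-3.3,-1],[0,0,0,-8.6,0.3,-3.8,-1],[0,0,0,-8.3,0.3,-4.2,-1],[0,0,0,-8.1,0.3,-4.7,-1],[0,0,0,-7.8,0.3,-5.1,-1],[0,0,0,-7.5,0.3,-5.6,-1],[0,0,0,-7.2,0.3,-6,-1],[0,0,0,-6.9,0.2,-6.3,-1],[0,0,0,-6.5,0.2,-6.7,-1]]'
python3 - <<'E'
from h import *
s=state();print(s["eef_pos"],s["ft_force"],s["moment"],s["opening"])
t=cam("top"); v,u=np.nonzero(t["depth"]>0);P=toworld(t,np.c_[u,v],t["depth"][v,u])
k=(P[:,1]<-270)&(P[:,1]>-325)&(P[:,0]>470)&(P[:,0]<640)&(P[:,2]>55)&(P[:,2]<150)
if k.sum()>50: f=np.polyfit(P[k,0],P[k,2],1);print(k.sum(),"lid angle",-np.arctan(f[0]),"z at 587",np.polyval(f,587.5))
E
```

```text
t: 21.8
eef_pos: [539.6, -210.8, 194.5]
tcp_rot: [-3.141, 0.0, -0.036]
ft_force: [0.5, 3.1, 1.7]
opening: 0.099
t: 22.8
eef_pos: [461.4, -208.3, 145.7]
tcp_rot: [3.141, -0.0, -0.036]
ft_force: [2.2, 0.8, -0.3]
opening: 0.094
[ 461.42744172 -208.28576208  145.7419054 ] [ 2.21252199  0.82822219 -0.2604508 ] [-0.01731577 -0.59923013  0.02851602] 0.09441765014195468
```

Forces are low and the bar is still in the jaws. I continue and slow toward shut.

```bash
python3 -m inch '[[0,0,0,-6.1,0.2,-7.1,-1],[0,0,0,-5.7,0.2,-7.4,-1],[0,0,0,-5.3,0.2,-7.7,-1],[0,0,0,-4.9,0.2,-8,-1],[0,0,0,-4.4,0.1,-8.2,-1],[0,0,0,-4,0.1,-8.5,-1],[0,0,0,-3.5,0.1,-8.7,-1],[0,0,0,-3,0.1,-8.8,-1],[0,0,0,-2.5,0.1,-9,-1],[0,0,0,-2,0,-9.1,-1]]' && python3 -m inch '[[0,0,0,-1.5,0,-7,-1],[0,0,0,-0.4,0,-4,-1],[0,0,0,-0.5,0,-4,-1],[0,0,0,-0.3,0,-4,-1],[0,0,0,-0.2,0,-3,-1],[0,0,0,-0.1,0,-3,-1],[0,0,0,0,0,-2,-1],[0,0,0,0,0,0,-1],[0,0,0,0,0,0,-1]]'
python3 - <<'E'
from h import *
s=state();print(s["eef_pos"],s["ft_force"],s["moment"],s["opening"])
t=cam("wrist"); save(t,"l.png"); v,u=np.nonzero(t["depth"]>0);P=toworld(t,np.c_[u,v],t["depth"][v,u])
for lo,hi in((-140,-95),(-180,-140)):
    k=(P[:,1]<hi)&(P[:,1]>lo)&(P[:,0]>470)&(P[:,0]<580)&(P[:,2]>30)&(P[:,2]<110)
    if k.sum()>50: f=np.polyfit(P[k,0],P[k,2],1);print(k.sum(),"lid angle",-np.arctan(f[0]),"z at 587",np.polyval(f,587.5))
E
```

```text
t: 23.85
eef_pos: [420.0, -206.8, 62.9]
tcp_rot: [-3.141, 0.001, -0.036]
ft_force: [-1.4, 0.5, 1.1]
opening: 0.097
t: 24.75
eef_pos: [416.8, -206.6, 36.4]
tcp_rot: [-3.141, 0.002, -0.036]
ft_force: [-7.7, -0.9, 0.2]
opening: 0.096
[ 416.77096186 -206.60210156   36.4412064 ] [-7.65390291 -0.93597397  0.17676859] [-0.26432275  1.13778466  0.07504884] 0.09648575106419531
19548 lid angle 0.032640618692845166 z at 587 51.9809727626825
13814 lid angle 0.03453552114891278 z at 587 51.805132284115714
```

View pics/l.png

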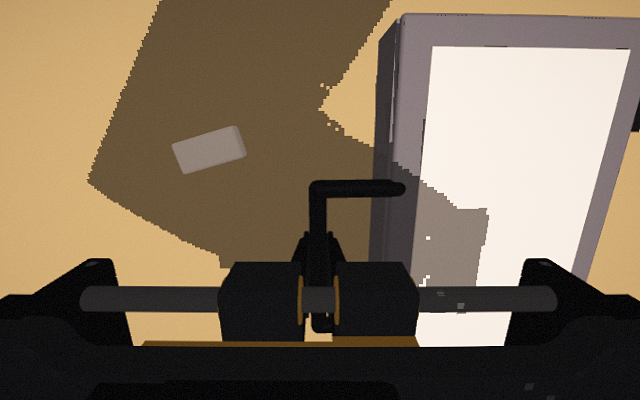

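Wrist view: the handle is held at (318,190–330), the lid is nearly flat over the case, and the eraser at (208,150) is untouched. About 0.033 rad (5–6 mm at the handle) remains. I press on gently.

```bash
python3 -m inch '[[0,0,0,-0.5,0,-1,-1],[0,0,0,-0.5,0,-1,-1],[0,0,0,0,0,-1,-1],[0,0,0,0,0,-1,-1],[0,0,0,0,0,-1,-1],[0,0,0,0,0,-0.7,-1],[0,0,0,0,0,0,-1],[0,0,0,0,0,0,-1]]'
cat > lid.py <<'E'
from h import *
s=state();print(s["eef_pos"],s["ft_force"],s["moment"],s["opening"])
t=cam("wrist"); v,u=np.nonzero(t["depth"]>0);P=toworld(t,np.c_[u,v],t["depth"][v,u])
k=(P[:,1]<-95)&(P[:,1]>-180)&(P[:,0]>470)&(P[:,0]<580)&(P[:,2]>30)&(P[:,2]<110)
if k.sum()>50: f=np.polyfit(P[k,0],P[k,2],1);print(k.sum(),"lid angle",-np.arctan(f[0]),"z at 587, 460",np.polyval(f,[587.5,460]))
E
python3 lid.py
```

```text
t: 25.6
eef_pos: [416.6, -206.8, 31.0]
tcp_rot: [-3.141, 0.0, -0.036]
ft_force: [-0.6, 5.1, -1.2]
opening: 0.096
[ 416.55824138 -206.78328664   30.99153785] [-0.55679553  5.07630209 -1.18245171] [0.82773014 0.04310106 0.05592762] 0.09625356636910484
35351 lid angle 0.0035678462965427777 z at 587, 460 [51.80795453 52.26285687]
```

```bash
python3 -m inch '[[0,0,0,0,0,-0.5,-1],[0,0,0,0,0,-0.5,-1],[0,0,0,0,0,-0.3,-1],[0,0,0,0,0,0,-1],[0,0,0,0,0,0,-1]]'; python3 lid.py
```

```text
t: 26.15
eef_pos: [416.6, -206.8, 30.5]
tcp_rot: [3.141, -0.001, -0.036]
ft_force: [-3.7, 6.6, 13.5]
opening: 0.098
[ 416.5677841  -206.82032498   30.46422856] [-3.72283364  6.61691501 13.54843611] [0.99431    0.58657424 0.01282002] 0.09802129200503239
35518 lid angle 0.0032793929729666564 z at 587, 460 [51.76110793 52.17923204]
```

Contact at 13.5 N up: the lid is seated. I ease off, open a little (the far finger sits in the gap) and withdraw straight up.

```bash
python3 -m inch '[[0,0,0,0,0,0.7,-1],[0,0,0,0,0,0,-1],[0,0,0,0,0,0,-0.35],[0,0,0,0,0,0,-0.35],[0,0,0,0,0,0,-0.35],[0,0,0,0,0,0,-0.35],[0,0,0,0,0,0,-0.35]]' && python3 -m inch '[[0,0,0,0,0,5,-0.35],[0,0,0,0,0,10,-0.35],[0,0,0,0,0,20,-0.35],[0,0,0,0,0,30,-0.35],[0,0,0,0,0,30,-0.35],[0,0,0,0,0,30,-0.35],[0,0,0,0,0,30,-0.35],[0,0,0,0,0,20,-0.35],[0,0,0,0,0,0,-0.35]]' && python3 -m inch '[[0,0,0,0,15,10,-0.35],[0,0,0,0,30,10,-0.35],[0,0,0,0,40,10,-0.35],[0,0,0,0,40,10,-0.35],[0,0,0,0,40,0,-0.35],[0,0,0,0,40,0,-0.35],[0,0,0,0,30,0,-0.35],[0,0,0,0,15,0,-0.35],[0,0,0,0,0,0,-0.35],[0,0,0,0,0,0,-0.35]]'; python3 lid.py; python3 - <<'E'
from h import *
c=report("top",["lid","jar","eraser","tape","calculator","screwdriver","beam_a","bracket_a","gear_a"],"m.png",.4)
v,u=np.nonzero(c["depth"]>0);P=toworld(c,np.c_[u,v],c["depth"][v,u])
k=(P[:,0]>470)&(P[:,0]<575)&(P[:,1]<-100)&(P[:,1]>-330)&(P[:,2]<80)
f=np.polyfit(P[k,0],P[k,2],1);print(k.sum(),"lid z at 470,575",np.polyval(f,[470,575]))
E
```

```text
t: 26.9
eef_pos: [416.7, -207.0, 30.5]
tcp_rot: [3.141, -0.0, -0.036]
ft_force: [-0.1, 0.6, 0.4]
opening: 0.324
t: 27.8
eef_pos: [417.2, -207.3, 208.5]
tcp_rot: [3.139, -0.005, -0.036]
ft_force: [0.1, -0.1, -0.3]
opening: 0.327
t: 28.8
eef_pos: [416.0, 43.4, 245.2]
tcp_rot: [3.141, 0.001, -0.035]
ft_force: [-0.7, -0.1, 0.0]
opening: 0.323
[416.03610165  43.39126877 245.16945854] [-0.74623031 -0.13085769  0.04860459] [-0.11715007  0.06809842  0.01066035] 0.3233358243514465
lid 0.64 px [np.int64(340), np.int64(179), np.int64(427), np.int64(238)] mean [ 516.2 -210.    52.1] z [47.  52.1 56.9] rect [ 499.4 -210.1] [262.6 177.3] 89.2
lid 0.45 px [np.int64(146), np.int64(207), np.int64(176), np.int64(249)] mean [508.2 490.   13.7] z [ 3.7 13.6 18.8] rect [508.9 490.6] [ 76.9 129.6] 78.2
jar 0.61 px [np.int64(237), np.int64(174), np.int64(248), np.int64(186)] mean [634.  218.7  52.3] z [22.2 51.6 58.6] rect [633.6 219.3] [28.8 31.3] 86.5
eraser 0.65 px [np.int64(363), np.int64(257), np.int64(370), np.int64(268)] mean [ 346.6 -142.4   12.4] z [ 8.  12.3 17.1] rect [ 346.1 -141.8] [36.9 19. ]
[... 780 characters left out ...]
 -142.9] [42.2 21.6] 14.5
beam_a 0.42 px [np.int64(278), np.int64(134), np.int64(295), np.int64(151)] mean [752.3  73.5  18.4] z [ 6.1 18.2 23. ] rect [752.6  74.3] [55.2 57.7] 41.7
bracket_a 0.7 px [np.int64(206), np.int64(183), np.int64(224), np.int64(195)] mean [615.9 309.5  15.3] z [ 6.6 15.2 20.8] rect [614.1 308.6] [36.2 59.8] 10.9
gear_a 0.69 px [np.int64(203), np.int64(217), np.int64(216), np.int64(230)] mean [508.9 332.   15.7] z [ 9.3 15.6 21.9] rect [508.7 332.6] [41.5 42.6] 1.7
gear_a 0.57 px [np.int64(192), np.int64(166), np.int64(298), np.int64(246)] mean [575.9 249.3   3.6] z [-1.5  3.7  9.5] rect [561.4 220.2] [337.6 257.7] 86.0
2492 lid z at 470,575 [52.38720897 52.40461271]
```

View pics/m.png

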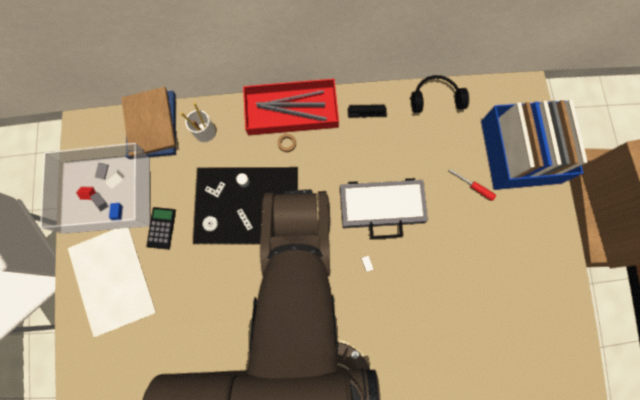

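Top view: the lid is shut and level (383,203; 52.4 mm at both front and back), the spares and the bystanders are where they were, and the arm is clear.

```bash
python3 -c "
from h import *
print(ticket.job_done())"
```

```text
the job is handed in; nothing more can be done
None
```

The case already held a beam, so I added one gear and one bracket. I then swung the lid over by its handle, lowered it until it was seated, let go and handed the job in at about 29 s.

**Parts:** before closing, the beam, gear and bracket all lay flat on the case floor, with tops at about 16 mm. The second beam, bracket and gear stayed on the mat.

**Lid:** it stayed pinched the whole way down, with a closing force of about 13 N at contact. My planned arc stopped about 5–6 mm short, so I lowered it the rest in small steps. After release the top camera measured it level at 52.4 mm front and back. The last wrist reading with the handle still held showed 0.003 rad, which is within measuring error. The last wrist check after release gave no lid reading, because the arm had already moved away.

**Other things:** the jar, eraser, tape, calculator and screwdriver were where they started, to within about 4 mm of camera noise. The networks gave some false hits, such as the tape or eraser reported as a beam; I discounted these against the pictures.

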